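Set the ring tweezers to the marked gap and hold them

ROBOT

A 7-joint arm with a two-finger parallel gripper is mounted at the origin on a cart in front of the work surface, level with it; the furniture and walls round the work are solid. World frame = base frame: x ahead of the robot, y to its left, z up, the work surface at z = 0. Lengths are in mm, angles in rad, forces in N, time in s.
With the tool pointing down it reaches from about 400 to 850 mm from the base axis. Payload 10.4 kg.
Tool frame: the origin (TCP) lies at the very end of the fingers, on their centre line; the grasp point (between the pads) lies behind it (manip.grip_depth is the z of the grasp point in the tool frame, in mm); z points along the fingers, y is the line along which they close (so a half turn about z gives the same grasp; the last joint's range is limited). The gripper opens to 85 mm and grips with 20 to 120 N. Pads are 22 mm wide; open, the fingers measure 114 mm over their backs; the gripper's body (76 mm by 85 mm) begins 54 mm behind the grasp point. The pads swing forward as they close: fully open they stand 13 mm farther back than shut.
Start: joints at [1.177, 0.332, -0.065, 1.46, 0.022, 1.35, -0.088], TCP at [226.498, -582.537, 231.338] pointing down, gripper open.
Joint ranges: [-2.6, 2.6], [-0.5, 2.12], [-1.47, 1.34], [0.16, 2.42], [-1.27, 4.41], [0.06, 2.06], [-2.6, 2.6]. Speed limits (rad/s): [2.22, 2.22, 2.79, 2.79, 3.14, 3.14, 3.14].

INTERFACE

Orientations are given as a 3x3 rotation matrix whose columns are the frame's x, y, z axes.
In Python, from cell import manip gives the robot as it stands. The module is installed in compiled form; this text tells all that it offers. Calls block until the motion is done:
- manip.move_pose(position, orientation): joint-space move of the TCP to a pose.
- manip.line_to(position, ori=None, velocity=150): straight line of the TCP; ori=None keeps the orientation; velocity is the mean speed in mm/s.
- manip.goto_joints(angles): joint-space move.
- manip.open_gripper() and manip.grab(f_grip=None): open the fingers fully, or close them until they stop; f_grip is the grip in N (None keeps the last).
- manip.dwell(seconds).
- manip.inverse_kinematics(position, orientation): joint angles nearest the present ones, or None.
- manip.read_state(): the state.
- manip.capture(name): name is "scene" or "top" or "wrist"; returns the picture (420x560x3 uint8, red, green, blue); there is no depth.
- manip.get_calibration(name): a dict with "fov_y" (degrees; the focal length in pixels is half the picture's height over the tangent of half this angle, whatever the lens; pixels are square), "cx", "cy" (the principal point, pixels), "k1" (the pictures are not rectified: a ray, as slopes to the right and down, at radius r is drawn at 1 + k1 r^2 times it, then the intrinsics apply), "T" (4x4, takes a point from camera to world coordinates). Camera axes: x right, y up, looking along -z (the intrinsics and any distortion apply to the point x, -y, -z); pixel columns grow to the right and rows downward; lengths in mm; the calibration is good to about 2 mm. A picture is of the moment at which its call begins: read the wrist's pose just before it. get_calibration takes no time and is no camera call; for the wrist camera it gives the pose at the moment of the call.
A pose or a line that the arm cannot do raises manip.Unreachable and nothing moves.
- manip.finish_job(): hands the job in; it is judged then, once.
The state is a dict: "t": time; "joint_pos": joint angles; "joint_velocities": joint speeds; "effort": joint torques, N m; "ee_pos": TCP position; "eef_rot": TCP orientation; "wrist_force": force on the tool from outside, world axes, zero at the start; "moment": the same for the moment, N m; "grip_width": finger opening in mm; "grasp_force": force on a finger pad.
Only numpy, scipy, OpenCV 4.12 (cv2) and the standard library are available. Lean on these libraries where they do the work, as an engineer would, in place of code of your own. Each camera call takes 0.05 s, during which the arm holds its last target. There are 200 camera calls.

TASK

Get the ring tweezers ready for the next split ring: slide their carriage fully home towards the pointers, then swing the turn button right round behind the carriage to lock it. Then take the two sprung blades between the fingers and squeeze them until each tip stands opposite its own pointer, never so far that the tips touch; hold that gap steady for two seconds and finish still holding it. Leave the plaque beyond the station and the eraser beside it where they lie, and do not shift the pointers.

Things in the scene. Friction and masses are not known exactly. Their poses are not given: they have to be found in the camera images.
- station: Tweezers station, fixed to the worktop: aluminium plate 300 x 135 x 10 mm. Origin on the worktop, on the slide's centre line, straight under the carriage's post when the carriage is home. x points along the slide towards the pointers (the way the carriage goes home), y to the left of that, z up. The plate spans x -120 to 180, y -84 to 51 mm. At x 164 mm stands the bridge with the two pointers.
- carriage (a joint): Slide of the carriage along the station's +x, in m: 0 fully back, 0.060 fully home against its stop. Starts 0 to 0.020. Friction about 3 N, no spring, stays where left.
- push_post (a point): Centre of the top of the round upright steel post on the carriage, 16 mm diameter, top 85 mm above the worktop, free from 48 mm height upward. Pinch it or push it from behind to slide the carriage. With the carriage home it is at station x = 0, y = 0.
- lock (a joint): Turn button on a vertical pivot at station x -50, y -52 mm: 0 rad: its arm points along station -x, beside the slide (open). Turns clockwise seen from above to 1.57 rad (stop): arm along station +y, across the slide close behind the carriage's tail (locked). Starts 0.10 to 0.35. Light friction (about 1 N at the knob), stays where left. Its arm clears the carriage's tail by 2 mm when the carriage is fully home; swung sooner it strikes the tail, so push the carriage home first.
- lock_knob (a point): Centre of the top of the round upright knob on the turn button's arm: 14 mm diameter, top 52 mm above the worktop, free from 22 mm height upward, 52 mm from the pivot.
- lock_hinge (a point): The turn button's pivot axis (vertical), 22 mm above the worktop.
- blade_left: Left (+y) sprung blade of the tweezers, a steel strip that lies level at 58 mm above the worktop, hinged on the carriage about a vertical axis at station x 20, y 8 mm (carriage home). Origin on that axis; x runs along the blade to its tip, z up. Free, it stands 0.16 rad open (0 is parallel to the slide). Its ribbed finger pad, 36 mm long, 8 mm thick, 16 mm high (50 to 66 mm above the worktop), is centred 90 mm from the hinge. Spring 3 N m/rad, so about 2 to 6 N at the pads.
- blade_right: Right (-y) blade, the mirror image: hinge at station x 20, y -8 mm, free at -0.16 rad. The blades are not coupled: each goes where its finger pushes it. Unsqueezed, the pads measure 53 mm over their outer faces.
- grip_left (a point): Centre of the outer face of the left blade's finger pad, 90 mm along the blade.
- grip_right (a point): Centre of the outer face of the right blade's finger pad, 90 mm along the blade.
- tip_left (a point): Tip of the left blade (4 mm round wire), 133 mm along the blade from its hinge, 58 mm above the worktop, moves about 1.48 times as far sideways as the pad.
- tip_right (a point): Tip of the right blade, likewise.
- mark_left (a point): Point of the left (+y) pointer, an upright 4 mm pin at station x 164 mm whose top is 60 mm above the worktop (this point: 58 mm), some 11 mm beyond the tips when the carriage is home. The pointers stand 18 to 34 mm apart, evenly about the centre line; they are set before the start. Do not move them.
- mark_right (a point): Point of the right (-y) pointer.
- plaque_3: Small wooden picture plaque 100 x 75 x 15 mm lying beyond the station; origin centre of its underside. Leave alone.
- eraser: Eraser 23 x 44 x 12 mm lying to the left of the station; origin centre of its underside. Leave alone.

How it is judged (in metres and radians):
On the way, in this order (a step that is already met when the one before it is completed fails the run):
1. the carriage is home, before it is locked (value of joint carriage above 0.055 m), for 0.2 s.
2. the turn button is swung behind the carriage, which is still home (value of joint carriage above 0.057 m and value of joint lock above 1.4 rad), for 0.2 s.
3. both tips are held opposite their pointers for 1.5 s (y of tip_left in the frame of mark_left between -0.003 and 0.003 m and contact force between the fingers and blade_left above 0.5 N and y of tip_right in the frame of mark_right between -0.003 and 0.003 m and contact force between the fingers and blade_right above 0.5 N), for 1.5 s.
At the end, for the whole second after the job is handed in: Carriage home (within 3 mm of its stop), turn button locked (over 1.4 rad), both blades squeezed by the fingers with over 0.5 N each, and each tip within 3 mm sideways of its own pointer, still held there when the program ends and through the second after (all of step 2 and all of step 3); the arm keeps its last pose, push and grip.
It fails at once if the tips are squeezed together until they touch (distance between tip_left and tip_right below 0.0045 m).
It fails at once if the plaque or the eraser is shifted by more than 20 mm (distance of any of plaque_3, eraser from where it was at the start of the episode above 0.02 m).
It fails at once if a pointer is shifted by more than 3 mm (distance of any of mark_left, mark_right from where it was at the start of the episode above 0.003 m).
It also fails if it takes over 64 s, if anything falls off the work surface, if the arm or the gripper's body presses on something with over 40 N, if the wrist force passes 120 N, or if a joint passes its speed limit or range.

## Working session

There is one attempt and no reset: what is moved stays moved. The work goes in short steps, each a Python script; the robot and the scene stay as the last script left them, time stands still between calls to the robot, and variables do not carry over. Pictures are saved under pics/ and viewed, at most 10 in all, crops included, and the job is handed in when it is done.

```bash
mkdir -p pics; cat > h.py <<'E'
import numpy as np, cv2
from cell import manip
def save(name,fn):
    c=manip.get_calibration(name); im=manip.capture(name)
    cv2.imwrite('pics/'+fn,im[:,:,::-1]); np.save('pics/'+fn+'.npy',c,allow_pickle=True); return im,c
def K(c):
    f=210/np.tan(np.radians(c['fov_y'])/2); return np.array([[f,0,c['cx']],[0,f,c['cy']],[0,0,1.]])
def ray(c,u,v):
    T=np.array(c['T']); k=K(c)
    d=np.array([(u-k[0,2])/k[0,0],(v-k[1,2])/k[1,1]]); s=d.copy()
    for _ in range(20): s=d/(1+c['k1']*(s@s))
    return T[:3,3],T[:3,:3]@np.array([s[0],-s[1],-1])
def atz(c,u,v,z):
    o,d=ray(c,u,v); return o+d*(z-o[2])/d[2]
def proj(c,p):
    T=np.array(c['T']); q=T[:3,:3].T@(np.array(p,float)-T[:3,3]); s=np.array([q[0],-q[1]])/-q[2]
    s=s*(1+c['k1']*(s@s)); k=K(c); return np.array([k[0,0]*s[0]+k[0,2],k[1,1]*s[1]+k[1,2]])
def load(fn): return np.load('pics/'+fn+'.npy',allow_pickle=True).item()
E
python3 - <<'E'
from h import *
for n in ('scene','top'):
    im,c=save(n,n+'1.png'); print(n,c)
s=manip.read_state(); print(s['ee_pos'],s['eef_rot'],s['grip_width'],manip.grip_depth,s['t'])
E
```

```text
scene {'fov_y': 48.17620023104981, 'cx': 274.2166241417595, 'cy': 207.98613024717662, 'k1': -0.13623486079172983, 'T': array([[-8.80419903e-01,  3.03836864e-01, -3.64065865e-01,
         2.43823401e+02],
       [-4.73948431e-01, -5.88579385e-01,  6.54940602e-01,
         2.22678120e+02],
       [-1.52865644e-02,  7.49171187e-01,  6.62200010e-01,
         6.37116108e+02],
       [ 0.00000000e+00,  0.00000000e+00,  0.00000000e+00,
         1.00000000e+00]])}
top {'fov_y': 50.594915143695204, 'cx': 281.9426089808668, 'cy': 203.823832188071, 'k1': 0.0484971213964452, 'T': array([[-1.20870626e-02,  9.98775554e-01, -4.79718256e-02,
         4.99834753e+02],
       [-9.99899534e-01, -1.24280690e-02, -6.81656756e-03,
        -3.54003390e+02],
       [-7.40441820e-03,  4.78846137e-02,  9.98825429e-01,
         9.24311442e+02],
       [ 0.00000000e+00,  0.00000000e+00,  0.00000000e+00,
         1.00000000e+00]])}
[ 226.37225039 -582.20248571  230.58914679] [[ 9.32012386e-01  3.62426097e-01 -4.85773155e-04]
 [ 3.62426423e-01 -9.32011614e-01  1.19978787e-03]
 [-1.79117860e-05 -1.29427418e-03 -9.99999162e-01]] 85.1508485247102 -18.700000000000003 0.1
```

View pics/top1.png

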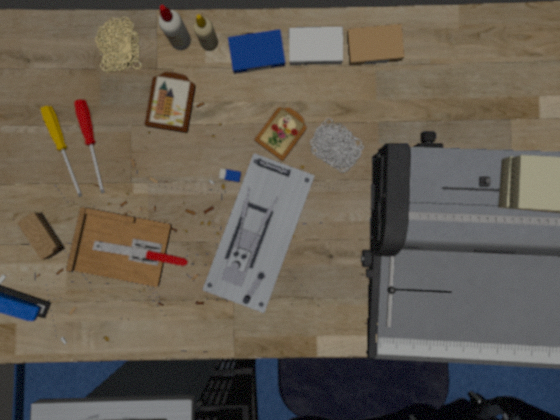

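View pics/scene1.png

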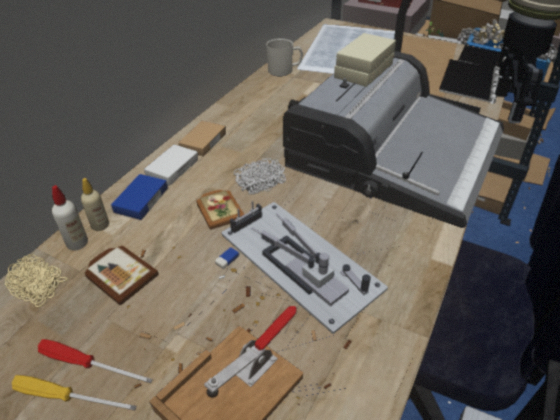

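The top view shows the station plate with corners near (258,155), (313,177), (263,311) and (205,289). The post is near (240,258), the knob near (262,276), and the bridge near (272,166). The eraser at (230,175) and the plaque at (281,133) lie close to the station. I'll fit the plate from its corners and zoom in.

```bash
cat >> h.py <<'E'
from scipy.optimize import least_squares
def st(P,p):
    """station->world; P=(x,y,yaw)"""
    c,s=np.cos(P[2]),np.sin(P[2]); return np.array([P[0]+c*p[0]-s*p[1],P[1]+s*p[0]+c*p[1],p[2]])
def inv(P,w):
    c,s=np.cos(P[2]),np.sin(P[2]); d=np.array(w[:2])-P[:2]; return np.array([c*d[0]+s*d[1],-s*d[0]+c*d[1]])
E
python3 - <<'E'
from h import *
c=load('top1.png'); im=cv2.imread('pics/top1.png')
hsv=cv2.cvtColor(im,cv2.COLOR_BGR2HSV); m=((hsv[...,1]<40)&(hsv[...,2]>90)).astype(np.uint8)
m[:, :195]=0; m[:,325:]=0; m[:145]=0; m[320:]=0
m=cv2.morphologyEx(m,cv2.MORPH_OPEN,np.ones((3,3)))
n,l,s,_=cv2.connectedComponentsWithStats(m); k=1+np.argmax(s[1:,4])
pts=cv2.findContours((l==k).astype(np.uint8),cv2.RETR_EXTERNAL,cv2.CHAIN_APPROX_NONE)[0][0][:,0]
w=np.array([atz(c,u,v,10)[:2] for u,v in pts],np.float32)
r=cv2.minAreaRect(cv2.convexHull(w)); print(r); b=cv2.boxPoints(r); print(b)
P0=[500,-300,-0.4]
# match corners
corn=[(-120,-84,10),(-120,51,10),(180,-84,10),(180,51,10)]
far=b[np.argsort(b[:,0])]; near=far[:2][np.argsort(far[:2,1])]; fr=far[2:][np.argsort(far[2:,1])]
q=np.vstack([near,fr]); 
f=least_squares(lambda P:np.ravel([st(P,p)[:2]-k for p,k in zip(corn,q)]),P0); P=f.x; print(P,f.fun.round(1))
np.save('P.npy',P)
x0,y0,sc=195,145,3.4
big=cv2.resize(im[y0:y0+175,x0:x0+130],None,fx=sc,fy=sc,interpolation=cv2.INTER_CUBIC)
big=cv2.convertScaleAbs(big,alpha=1.3,beta=10)
def dot(p,col):
    u,v=proj(c,st(P,p)); cv2.circle(big,(int((u-x0+.5)*sc),int((v-y0+.5)*sc)),2,col,-1)
for p in corn: dot(p,(0,0,255))
dot((0,0,85),(0,255,0)); dot((-60,0,85),(0,255,255)); dot((-50,-52,22),(255,0,0)); dot((164,9,58),(255,0,255)); dot((164,-9,58),(255,0,255))
cv2.imwrite('pics/top_big.png',big)
E
```

```text
((486.345458984375, -299.1259765625), (138.4794464111328, 301.80938720703125), 69.15453338623047)
[[ 320.67957 -310.13428]
 [ 602.73364 -417.53275]
 [ 652.01135 -288.11768]
 [ 369.95728 -180.71921]]
[ 4.64180653e+02 -2.73030549e+02 -3.63821957e-01] [ 1.5  1.3  0.2 -1.9 -0.2  1.9 -1.5 -1.3]
```

View pics/top_big.png

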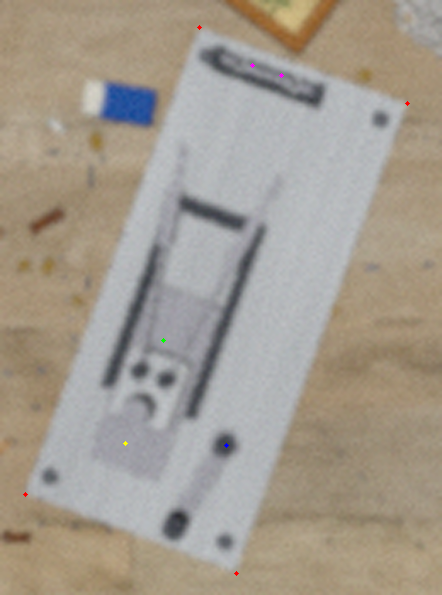

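The fit is plausible: 302 x 138 mm against the given 300 x 135. The post sits about 44 mm short of home at crop pixel (140,405), the knob is at (177,520), and the pivot marker lands on the pivot. Next I'll shut the fingers, go behind and above the post, and take a wrist view.

```bash
cat >> h.py <<'E'
P=np.load('P.npy')
def R(yaw):
    """tool down, tool x at yaw (station frame)"""
    a=yaw+P[2]; c,s=np.cos(a),np.sin(a); return np.array([[c,s,0],[s,-c,0],[0,0,-1.]])
def S(x,y,z): return st(P,(x,y,z))
def rep():
    s=manip.read_state(); print('t',round(s['t'],2),'stn',inv(P,s['ee_pos']).round(1),'z',round(s['ee_pos'][2],1),'F',np.round(s['wrist_force'],1),'w',round(s['grip_width'],1))
E
python3 - <<'E'
from h import *
manip.move_pose(S(-30,-10,210),R(0)); rep()
im,c=save('wrist','w1.png'); rep()
for p in [(-60,0,85),(0,0,85),(-50,-52,22),(164,13,58),(164,-13,58),(180,51,10),(-120,-84,10)]: print(p,proj(c,S(*p)).round())
E
```

```text
t 1.49 stn [-30.  -11.1] z 210.0 F [ 0.3 -0.3  0.8] w 85.5
t 1.54 stn [-30.  -11.3] z 210.0 F [-1.1  0.3 -0.4] w 85.4
(-60, 0, 85) [269. 227.]
(0, 0, 85) [268. 163.]
(-50, -52, 22) [318. 196.]
(164, 13, 58) [250. -49.]
(164, -13, 58) [283. -49.]
(180, 51, 10) [213. -46.]
(-120, -84, 10) [341. 249.]
```

View pics/w1.png

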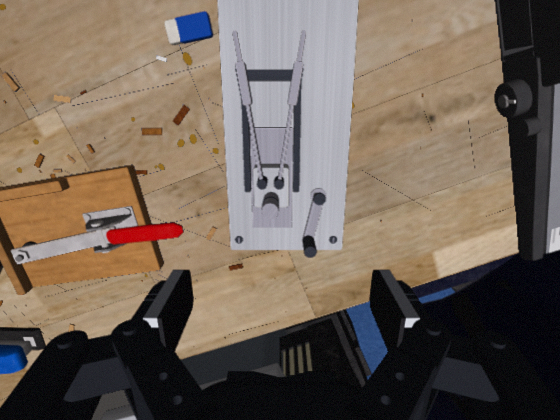

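The wrist view agrees with the fit: the pivot is seen at (319,197) and predicted at (318,196). The post top is near (270,212), the knob top near (309,250), and the dark frame rails are at u=247 and 297, with their cross-bar at v=75.

```bash
python3 - <<'E'
from h import *
c=load('w1.png')
def q(n,u,v,z): print(n,z,inv(P,atz(c,u,v,z)).round(1))
q('post',270,212,85); q('knob',309,250,52); q('hingeL',262,183,62); q('hingeR',279,182,62)
q('plate near',231,249,10); q('plate near R',344,249,10)
for z in (10,20,40): q('railL end',247,190,z); q('railL top',247,77,z); q('railR',297,110,z); q('bar',270,75,z)
q('tipL',236,33,58); q('tipR',303,33,58); q('padL',246,84,58); q('padR',296,84,58)
print(np.array(c['T'])[:3,3], inv(P,np.array(c['T'])[:3,3]))
E
```

```text
post 85 [-45.1  -1.4]
knob 52 [-100.3  -41.1]
hingeL 62 [-24.2   6.7]
hingeR 62 [-23.2  -9.5]
plate near 10 [-120.5   49.1]
plate near R 10 [-120.6  -87.6]
railL end 10 [-46.3  27. ]
railL top 10 [72.8 23. ]
railR 10 [ 40.5 -28.1]
bar 10 [74.6 -0.4]
railL end 20 [-43.4  25.9]
railL top 20 [72.2 22. ]
railR 20 [ 40.9 -27.6]
bar 20 [74.  -0.7]
railL end 40 [-37.5  23.7]
railL top 40 [71.2 20. ]
railR 40 [ 41.7 -26.6]
bar 40 [72.8 -1.3]
tipL 58 [104.9  26.3]
tipR 58 [104.8 -29.9]
padL 58 [64.4 19.2]
padR 58 [ 64.4 -24.6]
[ 510.6886262  -302.77588514  352.98904544] [ 54.04856637 -11.24851656]
```

```bash
python3 - <<'E'
from h import *
P=P.copy(); P[:2]=S(0,-1.5,0)[:2]; np.save('P.npy',P)
E
python3 - <<'E'
from h import *
d=R(0)[:,0]
manip.move_pose(S(-80,0,120),R(0)); manip.grab(20); manip.line_to(S(-80,0,56)); rep()
f0=manip.read_state()['wrist_force']@d
manip.line_to(S(-23,0,56),velocity=60); rep()
for x in np.arange(-22,-12,1):
    manip.line_to(S(x,0,56),velocity=20); manip.dwell(.1)
    f=manip.read_state()['wrist_force']@d-f0; print(x,f.round(1))
    if f<-12: break
manip.dwell(.2); rep()
manip.line_to(S(x-15,0,56)); manip.line_to(S(x-20,0,150))
manip.move_pose(S(-80,-60,200),R(0)); im,c=save('wrist','w2.png'); rep()
E
```

```text
t 3.38 stn [-79.7  -0. ] z 56.5 F [-0.  -0.   0.2] w -0.2
t 4.47 stn [-22.8   0.1] z 56.0 F [ 0.3 -0.1  0.1] w -0.5
-22 -1.4
-21 -2.4
-20 -2.4
-19 -4.2
-18 -9.2
-17 -14.1
t 6.78 stn [-19.   0.] z 55.6 F [-11.6   7.    8.1] w -0.1
t 8.3 stn [-80.3 -59.6] z 199.1 F [-0.6 -0.   0.2] w -0.1
```

View pics/w2.png

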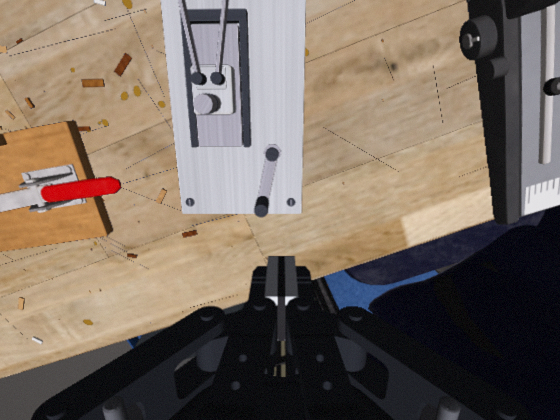

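The carriage hit its stop exactly where expected, with the finger at -19. The post top is now at (205,104), and the knob top at (261,209) is still open. Next I'll swing the button.

```bash
python3 - <<'E'
from h import *
def fp(th,off): 
    u=np.array([-np.cos(th),np.sin(th)]); t=np.array([np.sin(th),np.cos(th)])
    p=np.array([-50,-52])+52*u-off*t; return p
Y=lambda th: np.pi/2-th
a=.2
manip.move_pose(S(*fp(a,30),100),R(Y(a))); manip.line_to(S(*fp(a,30),29)); rep()
manip.line_to(S(*fp(a,20),29),velocity=80)
for th in np.linspace(.3,1.57,9): manip.line_to(S(*fp(th,18),29),R(Y(th)),velocity=90); 
rep()
for o in (17,16,15,14):
    manip.line_to(S(*fp(1.57,o),29),velocity=20); manip.dwell(.1); rep()
    if np.linalg.norm(manip.read_state()['wrist_force'][:2])>7: break
manip.dwell(.2)
manip.line_to(S(*fp(1.57,28),29)); manip.line_to(S(*fp(1.57,33),150)); 
manip.open_gripper(); manip.move_pose(S(20,0,210),R(0)); im,c=save('wrist','w3.png'); rep()
E
```

```text
t 10.18 stn [-106.4  -71.1] z 29.6 F [ 0.9 -0.2  0.2] w 0.2
t 13.18 stn [-68.4  -0.2] z 28.9 F [ 0.   0.7 -0.8] w 0.1
t 13.53 stn [-68.   -0.1] z 28.8 F [-5.4  2.   2.6] w 0.1
t 13.88 stn [-67.7  -0.1] z 28.6 F [-8.2  4.6  5.7] w 0.1
t 16.67 stn [19.3 -0.1] z 209.3 F [ 0.2 -0.6 -0.5] w 85.2
```

View pics/w3.png

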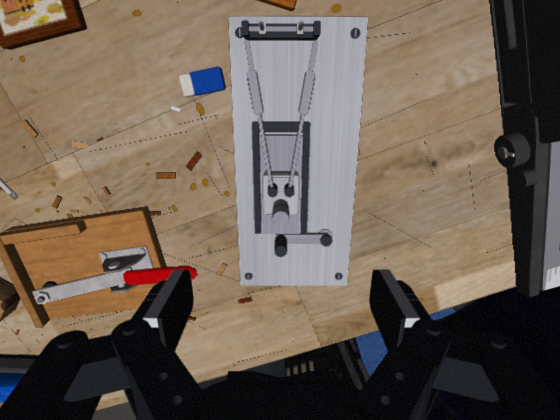

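The button is locked, with its knob behind the tail at (280,245) and the pivot at (326,239). The bridge is at v≈30. I'll take a closer look straight above the pointers.

```bash
python3 - <<'E'
from h import *
manip.move_pose(S(75,0,125),R(0)); manip.dwell(.2); im,c=save('wrist','w4.png'); rep()
for g in (9,17): print([proj(c,S(164,s*g,60)).round() for s in (1,-1)])
x=cv2.resize(im[:210,140:420],None,fx=2.8,fy=2.8,interpolation=cv2.INTER_CUBIC)[:590]
cv2.imwrite('pics/w4b.png',x[:,:,::-1])
E
```

```text
t 17.4 stn [75.3 -0.3] z 126.9 F [-0.1 -0.1  0.4] w 85.3
[array([266.,  89.]), array([294.,  89.])]
[array([253.,  89.]), array([307.,  89.])]
```

View pics/w4b.png

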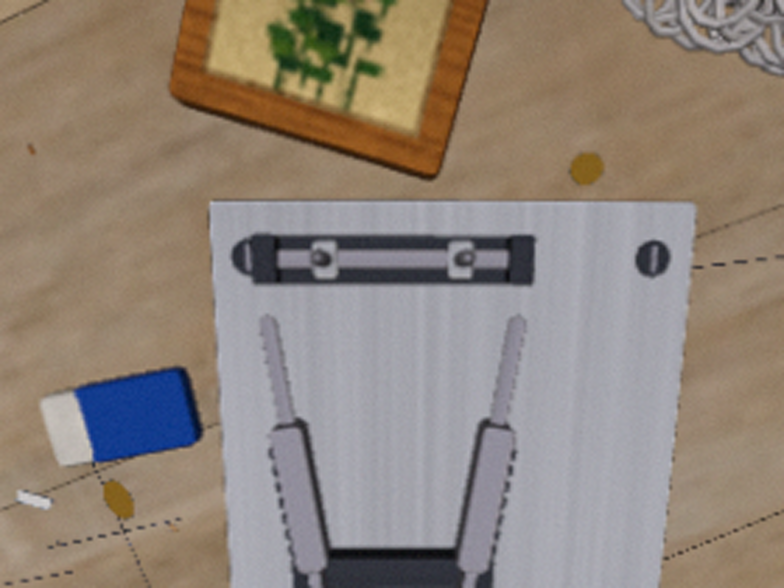

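The pointer pin tops show at crop (320,256) and (464,256), and the free tips at (268,318) and (518,318). A grab of 20 N or more would crush the 5 N blades. So I'll leave the gripper open, straddle the blades, and yaw the tool so the inner finger corners press each blade in. Tool yaw and y then set the two blades independently.

```bash
cat >> h.py <<'E'
W=85.3
def pose(pL,pR,rB,cl=0,tA=1.0,tB=2.0):
    """open gripper yawed by psi: A corner on left blade near hinge, B corner on right wire at rB; pL,pR opening angles"""
    psi=.9
    for _ in range(60):
        sp=22*np.cos(psi)+W*np.sin(psi); rA=rB-sp
        yA=8+rA*np.sin(pL)+tA+cl; yB=-(8+rB*np.sin(pR)+tB+cl)
        psi=np.arccos((yA-yB)/np.hypot(W,22))-np.arctan2(22,W)
    return 20+rB-sp/2,(yA+yB)/2,psi,rA
def go(a,z,v=40):
    manip.line_to(S(a[0],a[1],z),R(a[2]),velocity=v)
E
python3 - <<'E'
from h import *
c=load('w4.png')
z=lambda n,u,v,h: print(n,inv(P,atz(c,140+u/2.8,v/2.8,h)).round(1))
z('pinL',320,256,60);z('pinR',464,256,60);z('tipL',268,318,58);z('tipR',518,318,58)
a=pose(.16,.16,114,4); b=pose(.0616,.0616,114); print(np.round(a,3),np.round(b,3))
manip.move_pose(S(a[0],a[1],110),R(a[2])); rep()
go(a,60); manip.dwell(.2); f0=manip.read_state()['wrist_force'][2]
for h in (54,50,46,42,39):
    go(a,h,30); f=manip.read_state()['wrist_force']; print(h,f.round(1))
    if f[2]-f0>6: break
rep(); im,c=save('wrist','w5.png')
for p in [(153,29,58),(153,-29,58),(164,16,60),(164,-16,60)]: print(proj(c,S(*p)).round())
E
```

```text
pinL [162.5  16.2]
pinR [162.5 -16.2]
tipL [149.   28.7]
tipR [149.  -29.1]
[98.445 -6.165  0.687 42.891] [92.22  -3.072  0.996 30.441]
t 18.07 stn [98.4 -6.3] z 110.5 F [ 0.2 -0.7 -0.6] w 85.5
54 [0.2 0.  0.7]
50 [0.7 0.1 0.6]
46 [-1.  -0.2 -1.3]
42 [ 0.7  0.1 -0.1]
39 [ 0.1 -0.4  0.5]
t 21.12 stn [98.3 -6.2] z 38.8 F [ 0.1 -0.4  0.5] w 85.2
[302. 149.]
[404. 235.]
[346. 149.]
[403. 200.]
```

View pics/w5.png

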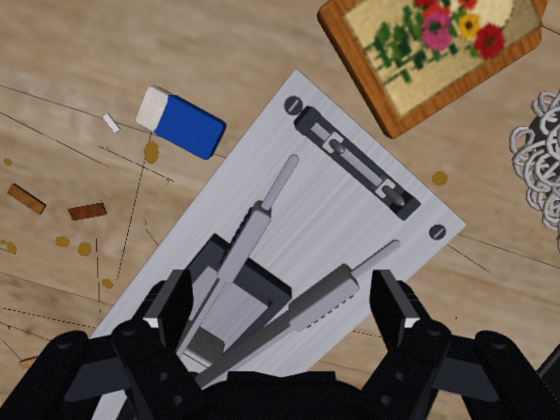

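The open fingers straddle the blades without contact. The tips are at (295,157) and (398,243), and the pins at about (335,145) and (390,191). I'll automate the tip measurement on an image warped to the z=58 plane, and check it on the saved frames against the known free tips at ±29.2.

```bash
cat >> h.py <<'E'
def warp(im,c,z=58,x0=128,x1=172,y0=-45,y1=45,k=5):
    """rows: station x (x1 at top), cols: station y (y1 at left)"""
    xs=np.arange(x1,x0,-1/k); ys=np.arange(y1,y0,-1/k)
    m=np.array([[proj(c,S(x,y,z)) for y in ys] for x in xs],np.float32)
    return cv2.remap(im,m[...,0],m[...,1],cv2.INTER_CUBIC),xs,ys
def tips(im,c,guess,xr=(138,148)):
    """wire centre lines on the z=58 plane -> fitted y at x=149, slope"""
    w,xs,ys=warp(im,c); g=cv2.GaussianBlur(cv2.cvtColor(w,cv2.COLOR_RGB2GRAY).astype(np.float32),(0,0),2)
    bg=cv2.blur(g,(71,1)); d=np.clip(bg-g,0,None); out=[]
    for y0 in guess:
        X=[];Y=[]
        for i,x in enumerate(xs):
            if not xr[0]<=x<=xr[1]: continue
            s=np.abs(ys-y0)<8; e=d[i]*s; e=np.where(e>.5*e.max(),e,0)
            if e.max()>4: X.append(x-149); Y.append((e*ys).sum()/e.sum())
        p=np.polyfit(X,Y,1); r=np.array(Y)-np.polyval(p,X); ok=np.abs(r)<1.; p=np.polyfit(np.array(X)[ok],np.array(Y)[ok],1)
        out.append((round(p[1],2),round(p[0],3),len(X),round(r.std(),2)))
    return out,w
def pins(im,c):
    w,xs,ys=warp(im,c,z=60); return w
E
python3 - <<'E'
from h import *
sheet=[]
for f in ('w4.png','w5.png'):
    c=load(f); im=cv2.imread('pics/'+f)[:,:,::-1]
    o,w=tips(im,c,(27,-27)); print(f,o); sheet.append(np.ascontiguousarray(w))
    for y in range(-40,41,10):
        u=int((45-y)*5); cv2.line(sheet[-1],(u,0),(u,8),(255,0,0),1)
cv2.imwrite('pics/sheet1.png',np.vstack(sheet)[:,:,::-1])
E
```

```text
w4.png [(np.float64(28.64), np.float64(0.144), 50, np.float64(0.37)), (np.float64(-28.03), np.float64(-0.121), 50, np.float64(0.25))]
w5.png [(np.float64(29.46), np.float64(0.152), 50, np.float64(0.1)), (np.float64(-27.38), np.float64(-0.163), 50, np.float64(0.03))]
```

View pics/sheet1.png

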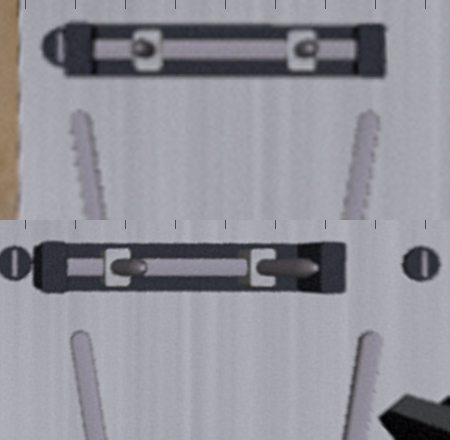

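Warped at z=58, the free tips sit at y = 29.2 and -28.8, so the bias is about 0.2. The pins sit at about ±16.5. I'll squeeze in two stages and measure each.

```bash
python3 - <<'E'
from h import *
a=pose(.16,.16,114,4); go(a,36,30); rep()
g=29.
for cl,p in ((2,.16),(0,.15),(0,.12),(0,.09)):
    b=pose(p,p,114,cl); go(b,36,30); 
manip.dwell(.3); rep(); s=manip.read_state(); print('moment',np.round(s['moment'],2),s['grasp_force'])
im,c=save('wrist','w6.png'); 
for gg in (29,24,20):
    o,w=tips(im,c,(gg,-gg)); print(gg,o)
E
```

```text
t 21.43 stn [98.3 -6.2] z 35.7 F [-0.   1.1 -1. ] w 85.6
t 22.73 stn [93.4 -3.6] z 36.1 F [ 4.8  3.4 -0.4] w 85.2
moment [ 0.71 -0.81 -0.4 ] 3.886455644387752
29 [(np.float64(21.93), np.float64(0.052), 50, np.float64(0.02)), (np.float64(-18.23), np.float64(1.277), 50, np.float64(3.81))]
24 [(np.float64(22.02), np.float64(0.094), 50, np.float64(0.05)), (np.float64(-16.41), np.float64(0.565), 50, np.float64(2.48))]
20 [(np.float64(22.02), np.float64(0.094), 50, np.float64(0.05)), (np.float64(-18.7), np.float64(-0.094), 50, np.float64(0.35))]
```

```bash
python3 - <<'E'
from h import *
b=pose(.055,.075,114); go(b,36,20); print(np.round(b,3))
manip.dwell(.4); rep(); print(manip.read_state()['grasp_force'])
im,c=save('wrist','w7.png'); sh=[]
for f in ('w6.png','w7.png'):
    c=load(f); i2=cv2.imread('pics/'+f)[:,:,::-1]
    o,w=tips(i2,c,(18,-18),(143,149)); print(f,o); w=np.ascontiguousarray(w)
    for y in range(-40,41,10): cv2.line(w,(int((45-y)*5),0),(int((45-y)*5),8),(255,0,0),1)
    sh.append(w)
x=np.vstack(sh+[]); x=cv2.resize(x,None,fx=1.3,fy=1.3)
cv2.imwrite('pics/sheet2.png',x[:,:,::-1])
E
```

```text
[92.452 -3.922  0.98  30.903]
t 23.43 stn [92.8 -2.9] z 36.1 F [4.5 5.2 0.3] w 85.5
4.984835752984509
w6.png [(np.float64(21.96), np.float64(0.086), 30, np.float64(0.06)), (np.float64(-18.7), np.float64(-0.094), 30, np.float64(0.02))]
w7.png [(np.float64(19.46), np.float64(0.012), 30, np.float64(0.11)), (np.float64(-16.45), np.float64(-0.117), 30, np.float64(0.09))]
```

View pics/sheet2.png

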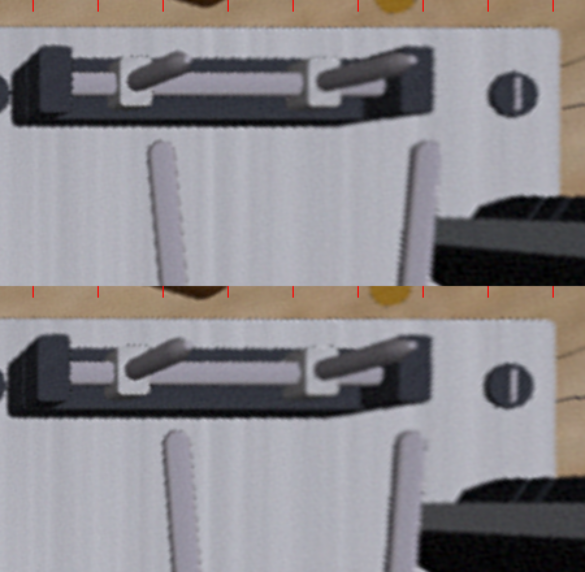

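Comparing in the same image (6.5 px/mm), the left tip is at u=176 against the left pin top at about 179, and the right tip at 411 against about 407. Both tips stand 0.5 to 1 mm outside their pointers. I'll squeeze about 0.8 mm more per side and check by the detector's change, aiming for about 18.6 and -15.6.

```bash
python3 - <<'E'
from h import *
pL,pR=.055,.075; dL,dR=18.65,-15.65; o=[(19.46,),(-16.45,)]
for i in range(4):
    eL=o[0][0]-dL; eR=dR-o[1][0]
    if max(abs(eL),abs(eR))<.35: break
    pL-=eL/133*1.6; pR-=eR/133*.9
    go(pose(pL,pR,114),36,15); manip.dwell(.4)
    im,c=save('wrist',f'w8_{i}.png'); o,w=tips(im,c,(18,-18),(143,149)); print(round(pL,4),round(pR,4),o)
rep(); print(manip.read_state()['grasp_force'])
# independent check: shift of the wire patches between w7 and now by template matching
c7=load('w7.png'); w7=warp(cv2.imread('pics/w7.png')[:,:,::-1],c7)[0]
for n,u in (('L',135),('R',316)):
    t=w7[108:140,u-18:u+18]; r=cv2.matchTemplate(w[103:145,u-40:u+40],t,cv2.TM_CCOEFF_NORMED)
    _,m,_,l=cv2.minMaxLoc(r); print(n,'dy mm',-(l[0]-22)/5,'dx',-(l[1]-5)/5,round(m,3))
E
```

```text
0.0453 0.0696 [(np.float64(18.92), np.float64(0.004), 30, np.float64(0.13)), (np.float64(-15.65), np.float64(-0.126), 30, np.float64(0.09))]
t 24.18 stn [92.7 -2.5] z 36.1 F [ 4.2  4.6 -0.3] w 85.7
5.280143357813358
L dy mm -0.6 dx 0.0 0.943
R dy mm 0.8 dx 0.0 0.972
```

```bash
python3 - <<'E'
from h import *
manip.dwell(2.5); im,c=save('wrist','w9.png'); print(tips(im,c,(18,-18),(143,149))[0]); rep()
print(manip.finish_job())
E
```

```text
[(np.float64(18.9), np.float64(-0.001), 30, np.float64(0.14)), (np.float64(-15.65), np.float64(-0.127), 30, np.float64(0.1))]
t 26.73 stn [92.7 -2.6] z 36.1 F [5.8 4.9 0.1] w 85.2
the job is handed in; nothing more can be done
None
```

I handed the job in at about 27 s with the carriage home, the turn button locked, and both tips held steady for over 2 s, within about 1 mm of their pointers by my camera measurements; the judge's verdict was not shown.

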